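# Stand the loaded tin on the chopping board, heavy end down

### The job

The long metal tin with the swinging wooden-gripped handle has something heavy packed in one of its ends, and both ends look alike. Lift it by its handle, see which end sinks, and stand it upright on its heavy end about the middle of the chopping board, so that it cannot topple; then let go. Leave the salt shaker where it stands.

Things in the scene. Friction and masses are not known exactly. Their poses are not given: they have to be found in the camera images.
- tin: closed pale metal box, 120 x 50 x 50 mm, about 0.55 kg, lying flat. Origin at its centre; x long axis, y handle hinge axis, z up as it lies. Both ends look alike. A steel block is sealed in one end (+x or -x, drawn anew each time), a light wooden one in the other; they cannot change ends. The balance point lies about 20 mm from the centre toward the heavy end. 62 mm wide over the handle's arms.
- bail (a joint): hinge angle of the U-shaped handle (rad), axis through the tin's centre; 0 = handle square to the tin's top, positive = leaning toward the tin's +x end. Starts within 0.17, stays by friction, stops at +-0.96 (55 deg). Lifted by the upright handle the tin swings heavy end down to 55 deg from level; lean the handle 35 deg or more toward the side where that end sank and it hangs upright.
- bail_grip (a point): centre of the handle's wooden grip, 100 mm from the hinge axis, about 125 mm above the worktop at the start. A flat bar: 12 mm thick along this point's x (along the tin while the handle is upright), 54 mm long along y (parallel to the hinge), 24 mm high along z (away from the hinge). Pinch it across its thickness.
- board: pale wooden chopping board with rounded corners, 220 x 300 x 22 mm, lying fixed on the worktop. Origin at the centre of its underside, x along its 220 mm, y along its 300 mm, z up; its top is 22 mm above the worktop. A 0.4 m tall coffee maker stands at the far left of the worktop (beyond y = 0.55): keep wrist and arm off it.
- salt_shaker: glass salt shaker with a grey cap, 44 mm across and 90 mm high, standing between the tin and the board and somewhat behind them. Origin at the centre of its foot.

How it is judged (in metres and radians):
On the way:
1. the tin is lifted clear of what it lay on (height (world z) of tin above 0.1 m), for 0.2 s.
At the end, for the whole second after the job is handed in: the tin stands upright (within 10 degrees) with the end that holds the steel block down, resting on the board's top, its centre within 70 mm of the board's centre along the board's short side and 100 mm along its long side, released and at rest (angle between the x axis of tin and the z axis of board, either way round below 0.17 rad and height (world z) of steel_block_c0 below 0.07 m and x of tin in the frame of board between -0.07 and 0.07 m and y of tin in the frame of board between -0.1 and 0.1 m and height (world z) of tin between 0.075 and 0.092 m and linear speed of tin below 0.02 m/s); the robot touches nothing.
It fails at once if the salt shaker is pushed more than 30 mm or knocked over (distance of salt_shaker from where it was at the start of the episode above 0.03 m or angle between salt_shaker's own z axis and vertical above 0.5 rad).
It also fails if it takes over 48 s, if anything falls off the work surface, if the arm or the gripper's body presses on something with over 40 N, if the wrist force passes 120 N, or if a joint passes its speed limit or range.

### The arm

A 6-joint arm with a two-finger parallel gripper is mounted at the origin on a cart in front of the work surface, level with it; the furniture and walls round the work are solid. World frame = base frame: x ahead of the robot, y to its left, z up, the work surface at z = 0. Lengths are in mm, angles in rad, forces in N, time in s.
With the tool pointing down it reaches from about 275 to 750 mm from the base axis. Payload 10.2 kg.
Tool frame: the origin (TCP) lies at the very end of the fingers, on their centre line; the grasp point (between the pads) lies 19 mm behind it; z points along the fingers, y is the line along which they close (so a half turn about z gives the same grasp; the last joint's range is limited). The gripper opens to 85 mm and grips with 20 to 120 N. Pads are 22 mm wide; open, the fingers measure 114 mm over their backs; the gripper's body (76 mm by 85 mm) begins 54 mm behind the grasp point. The pads swing forward as they close: fully open they stand 13 mm farther back than shut.
Start: joints at [-1.503, 0.313, 1.498, -0, 1.331, -0.223], TCP at [150.514, -502.968, 231.294] pointing down, gripper open.
Joint ranges: [-2.94, 2.94], [-0.97, 2.17], [0.19, 2.56], [-1.23, 4.37], [0.02, 3.11], [-2.88, 2.88]. Speed limits (rad/s): [2.39, 2.39, 3.01, 3.14, 3.14, 3.14].

### API

Orientations are given as a unit quaternion [w, x, y, z].
In Python, from rig import ctrl gives the robot as it stands.
- The arm moves only by the shell command python3 -m inch 'ROWS' [OPENING] [FORCE]. ROWS is text: rows parted by semicolons, each of 6 numbers parted by spaces: the shift along the tool's x, y, z in mm, then the turn, a rotation vector about the tool's x, y, z in units of 6 degrees (1.0 is 6 degrees). A call has exactly 10 rows; each row shifts and turns the commanded pose from where the row before left it, along the tool's axes as they then stand; what a row does not reach is not made up. A row lasts 1/12 s, in which the tool goes at most 41.7 mm and 7.16 degrees, less where a joint would pass 70% of its speed; a pose out of reach is approached as far as the arm can. A call with a gripper value outside its range is refused whole. OPENING is the opening, from 0 (shut) to 1 (fully open), set as the call begins (- or left out, the last holds). The fingers move at their own pace and stop on an object; FORCE is the grip in N (left out, the last holds). Time passes only in rows, so rows that do not move let the fingers close, or fill a call up. It gives the time, the measured TCP pose, the force, the opening and the grip force at its end, in the units of the state.
- ctrl.sense(): the state, without advancing time (a new reading comes with each control period).
- ctrl.capture(name): name is "scene" or "top"; returns a dict with "image" (400x640x3 uint8, red, green, blue), "intrinsics" (3x3 intrinsics, pixels), "D" ([k1, k2, p1, p2, k3] as OpenCV has them; the pictures are not rectified), "rvec" (rotation vector, rad) and "tvec" (3), from world to camera coordinates, as OpenCV has them. Camera axes: x right, y down, z forward; pixel columns grow to the right and rows downward; lengths in mm; the calibration is good to about 2 mm. A picture is of the moment at which its call begins. There is no depth.
- ctrl.finish_job(): hands the job in; it is judged then, once.
The state is a dict: "time_s": time; "joints": joint angles; "dq": joint speeds; "tau": joint torques, N m; "eef_pos": TCP position; "ee_rot": TCP orientation; "force": force on the tool from outside, world axes, zero at the start; "wrist_torque": the same for the moment, N m; "grip_width": opening from 0.0 (shut) to 1.0 (fully open); "grip_force": force on a finger pad.
Only numpy, scipy, OpenCV 4.12 (cv2) and the standard library are available. Lean on these libraries where they do the work, as an engineer would, in place of code of your own. Each camera call takes 0.05 s, during which the arm holds its last target. There are 200 camera calls.

## Working session

There is one attempt and no reset: what is moved stays moved. The work goes in short steps, Python scripts to look and compute and a shell command to move; the robot and the scene stay as the last step left them, time stands still between calls to the robot, and variables do not carry over. Pictures are saved under pics/ and viewed, at most 10 in all, crops included, and the job is handed in when it is done.

```bash
mkdir -p pics; ls
cat > h.py <<'E'
import numpy as np, cv2, pickle
from scipy.spatial.transform import Rotation as R
def snap(c,n,tag):
    d=c.capture(n); cv2.imwrite(f'pics/{tag}.png',d['image'][...,::-1]); pickle.dump(d,open(f'{tag}.pkl','wb')); return d
def ld(tag): return pickle.load(open(f'{tag}.pkl','rb'))
def ray(d,uv):
    K,D=np.array(d['intrinsics'],float),np.array(d['D'],float)
    p=cv2.undistortPoints(np.array(uv,float).reshape(-1,1,2),K,D)[:,0]
    Rm=cv2.Rodrigues(np.array(d['rvec'],float))[0]; t=np.array(d['tvec'],float).ravel()
    return -Rm.T@t, np.c_[p,np.ones(len(p))]@Rm
def plane(d,uv,z):
    o,v=ray(d,uv); return o+v*((z-o[2])/v[:,2])[:,None]
def two(d1,uv1,d2,uv2):
    o1,v1=ray(d1,uv1);o2,v2=ray(d2,uv2);out=[]
    for a,b in zip(v1,v2):
        s=np.linalg.lstsq(np.c_[a,-b],o2-o1,rcond=None)[0]
        p,q=o1+a*s[0],o2+b*s[1]; out.append(np.r_[(p+q)/2,np.linalg.norm(p-q)])
    return np.array(out)
def proj(d,P):
    return cv2.projectPoints(np.array(P,float).reshape(-1,1,3),np.array(d['rvec'],float),np.array(d['tvec'],float),np.array(d['intrinsics'],float),np.array(d['D'],float))[0][:,0]
E
python3 - <<'E'
from rig import ctrl; from h import *
a=snap(ctrl,'scene','s0'); b=snap(ctrl,'top','t0')
for d in(a,b): print(ray(d,[[320,200]]))
cv2.imwrite('pics/both.png',cv2.resize(np.vstack([a['image'],b['image']])[...,::-1],(640,800))[:, :])
print(ctrl.sense())
E
```

```text
pics
(array([-154.98745621,  534.51441213,  953.82451817]), array([[ 0.61450001, -0.41393146, -0.67184582]]))
(array([ 502.36493894,    1.64554802, 1074.93739618]), array([[ 0.05989877,  0.00817073, -0.99819653]]))
{'time_s': 0.1, 'joints': array([-1.50336892e+00,  3.13369396e-01,  1.49834826e+00,  1.72614231e-05,
        1.33098485e+00, -2.23412297e-01]), 'dq': array([ 0.00216148, -0.00122825, -0.00201999,  0.00060131,  0.00031208,
        0.00097358]), 'tau': array([ 4.43584897e-03, -4.12898648e+01, -2.60141337e+01, -6.80421044e-05,
        3.00045765e-03, -1.29939153e-05]), 'eef_pos': array([ 150.51839823, -502.72980252,  230.80974968]), 'ee_rot': array([-5.52585497e-04,  9.89445299e-01,  1.44905805e-01,  5.15932385e-05]), 'force': array([0.09236602, 0.12414465, 0.38915362]), 'wrist_torque': array([ 0.03045791,  0.04497085, -0.0191939 ]), 'grip_force': 0.0, 'grip_width': 0.9998347033370408}
```

View pics/s0.png

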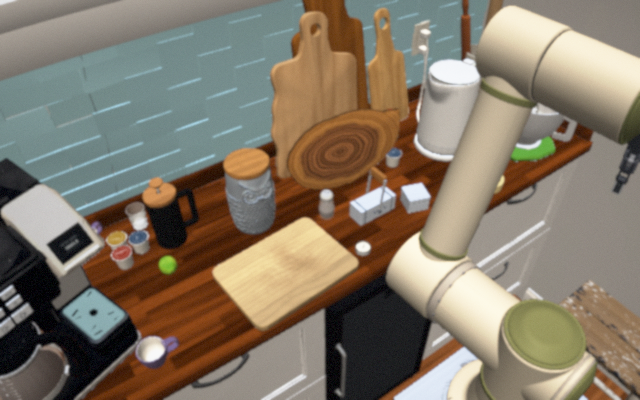

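View pics/t0.png

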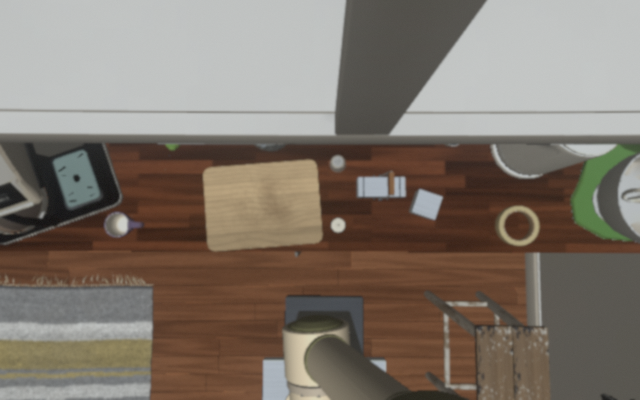

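The scene view has the tin at about (373,205) with its grip at about (377,175), the board at (285,270), the shaker at (326,203) and a pale cube at (415,198). In the top view the tin is at (381,187), the board at (263,205), the shaker at (337,162) and the cube at (427,205). I'll zoom in on both.

Run:
```python
from h import *
a=ld('s0')['image'];b=ld('t0')['image']
f=lambda i,x,y:cv2.resize(i[y:y+75,x:x+100],(800,600),interpolation=cv2.INTER_CUBIC)[...,::-1]
im=np.hstack([cv2.resize(f(a,335,155),(400,300)),cv2.resize(f(b,335,150),(400,300))])
cv2.imwrite('pics/z0.png',im)
d=ld('t0')
m=cv2.inRange(cv2.cvtColor(b,cv2.COLOR_RGB2HSV),(8,40,120),(30,150,255));m[:,:190]=0;m[:,335:]=0;m[:150]=0;m[255:]=0
c=max(cv2.findContours(m,0,2)[0],key=cv2.contourArea)
P=plane(d,c[:,0],22)[:,:2].astype(np.float32);print('board',cv2.minAreaRect(P))
```

```text
board ((552.9219970703125, 161.43234252929688), (220.5609130859375, 301.5335693359375), 4.684323310852051)
```

View pics/z0.png

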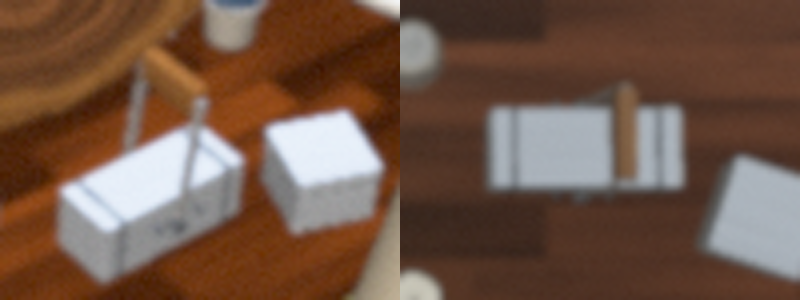

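Run:
```python
from h import *
a=ld('s0');b=ld('t0')
A=lambda p:np.array(p)/4+[335,155]
B=lambda p:(np.array(p)-[400,0])/4+[335,150]
names=['grip','g_far','g_near','tLf','tRf','tRn','tLn']
s=A([[175,77],[147,57],[202,98],[62,185],[200,125],[243,158],[105,222]])
t=B([[626,133],[627,88],[625,178],[488,106],[684,106],[686,189],[488,189]])
for n,r in zip(names,two(a,s,b,t)): print(n,r.round(1))
# which top corner correspondences: plane z=50
print(plane(b,t[3:],50).round(1)); print(plane(a,s[3:],50).round(1))
print('grip top plane 125',plane(b,t[:3],125).round(1))
print('shaker',plane(b,[[337,161]],90), 'cube',plane(b,B([[740,155],[700,245]]),50),'disc',plane(b,[[338,225]],20))
```

```text
grip [ 599.5 -159.6  122.7    0.6]
g_far [ 627.1 -159.8  121.2    1.4]
g_near [ 572.5 -159.2  123.5    1.7]
tLf [623.1 -85.6  48.6   3.9]
tRf [ 625.8 -211.4   37.3    0.7]
tRn [ 573.3 -208.4   46.1    4.7]
tLn [ 5.708e+02 -8.340e+01  5.600e+01  1.000e-01]
[[ 624.2  -84.    50. ]
 [ 624.5 -208.5   50. ]
 [ 571.6 -209.4   50. ]
 [ 571.2  -84.    50. ]]
[[ 620.6  -86.1   50. ]
 [ 614.8 -201.4   50. ]
 [ 571.5 -203.2   50. ]
 [ 575.7  -87.5   50. ]]
grip top plane 125 [[ 599.5 -159.   125. ]
 [ 626.1 -159.7  125. ]
 [ 572.9 -158.2  125. ]]
shaker [[657.47781402 -31.65208421  90.        ]] cube [[ 593.30694083 -243.73711518   50.        ]
 [ 536.07654976 -217.96254516   50.        ]] disc [[500.55673986 -36.87313076  20.        ]]
```

```bash
python3 -m inch '0 0 0 0 0 0.93;0 0 0 0 0 0.93;0 0 0 0 0 0.93;25 -19 0 0 0 0;25 -19 0 0 0 0;25 -19 0 0 0 0;25 -19 0 0 0 0;25 -19 0 0 0 0;25 -19 0 0 0 0;25 -19 0 0 0 0' 1 40
```

```text
time_s: 0.93
eef_pos: [326.7, -369.0, 231.1]
ee_rot: [-0.0, 1.0, -0.001, -0.0]
force: [-0.3, 0.2, -0.0]
grip_width: 0.999
grip_force: 0.0
```

```bash
python3 -m inch '25 -19 0 0 0 0;25 -19 0 0 0 0;25 -19 0 0 0 0;25 -19 0 0 0 0;25 -19 0 0 0 0;25 -19 0 0 0 0;25 -19 0 0 0 0;25 -19 0 0 0 0;25 -19 0 0 0 0;25 -19 0 0 0 0'
python3 - <<'E'
from rig import ctrl; from h import *
s=ctrl.sense();q=s['ee_rot'];print(s['eef_pos'],R.from_quat(q[[1,2,3,0]]).as_matrix().round(3))
E
```

```text
time_s: 1.77
eef_pos: [576.9, -179.3, 230.9]
ee_rot: [-0.0, 1.0, -0.001, -0.0]
force: [1.0, -0.1, 0.4]
grip_width: 1.002
grip_force: 0.0
[ 576.93815671 -179.26583186  230.92656712] [[ 1.    -0.001 -0.001]
 [-0.001 -1.     0.   ]
 [-0.001 -0.    -1.   ]]
```

```bash
python3 -m inch '0 0 0 0.65 0 0;0 0 0 0.6 0 0;11.5 -3 0 0 0 0;11.5 -3 0 0 0 0;0 0 22 0 0 0;0 0 22 0 0 0;0 0 22 0 0 0;0 0 22 0 0 0;0 0 22 0 0 0;0 0 18 0 0 0' && python3 -m inch '0 0 0 0 0 0;0 0 0 0 0 0;0 0 0 0 0 0;0 0 0 0 0 0;0 0 0 0 0 0;0 0 0 0 0 0;0 0 0 0 0 0;0 0 0 0 0 0;0 0 0 0 0 0;0 0 0 0 0 0' 0 60
python3 - <<'E'
from rig import ctrl; from h import *
a=snap(ctrl,'scene','s1')
cv2.imwrite('pics/z1.png',cv2.resize(a['image'][120:240,290:450],(640,480),interpolation=cv2.INTER_CUBIC)[...,::-1])
E
```

```text
time_s: 2.6
eef_pos: [598.4, -157.4, 103.1]
ee_rot: [-0.066, 0.998, -0.001, -0.001]
force: [0.4, 0.2, -0.8]
grip_width: 1.0
grip_force: 0.0
time_s: 3.43
eef_pos: [599.3, -157.3, 106.3]
ee_rot: [-0.066, 0.998, -0.0, 0.001]
force: [-0.8, 2.5, 5.6]
grip_width: 0.133
grip_force: 58.4
```

View pics/z1.png

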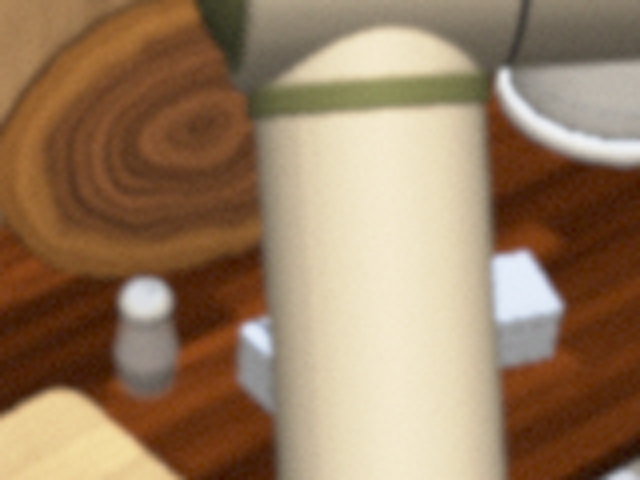

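The grip reads 0.133 (11 mm), so the bar is held. The arm hides the tin in this view apart from its left end at (255,360). Next I'll lift.

```bash
python3 -m inch '0 -0.6 -5 0 0 0;0 -1.3 -10 0 0 0;0 -2 -15 0 0 0;0 -2.6 -20 0 0 0;0 -2.6 -20 0 0 0;-5 -2.6 -20 0 0 0;-10 -2.6 -20 0 0 0;-10 -2.6 -20 0 0 0;-10 -2.6 -20 0 0 0;-5 -1.3 -10 0 0 0' - 80;  python3 -m inch '0 -2.6 -20 0 0 0;0 -2.6 -20 0 0 0;0 0 0 0 0 0;0 0 0 0 0 0;0 0 0 0 0 0;0 0 0 0 0 0;0 0 0 0 0 0;0 0 0 0 0 0;0 0 0 0 0 0;0 0 0 0 0 0'
python3 - <<'E'
from rig import ctrl; from h import *
a=snap(ctrl,'scene','s2');b=snap(ctrl,'top','t2');p=ctrl.sense()['eef_pos'];print(ctrl.sense()['wrist_torque'])
ims=[]
for d in(a,b):
    u,v=proj(d,[p-[0,0,80]])[0].astype(int);print(u,v);x,y=max(u-60,0),max(v-60,0);c=d['image'][y:y+120,x:x+120]
    ims.append(cv2.resize(c,(400,400),interpolation=cv2.INTER_CUBIC))
cv2.imwrite('pics/z2.png',np.hstack(ims)[...,::-1])
E
```

```text
time_s: 4.32
eef_pos: [558.5, -158.5, 269.5]
ee_rot: [-0.064, 0.998, -0.001, 0.001]
force: [1.2, 0.6, -4.2]
grip_width: 0.128
grip_force: 80.5
time_s: 5.15
eef_pos: [559.0, -158.2, 306.6]
ee_rot: [-0.065, 0.998, -0.001, -0.0]
force: [-0.5, 1.0, -4.8]
grip_width: 0.124
grip_force: 80.4
[-0.30444126 -0.04975802  0.10167747]
391 149
399 197
```

View pics/z2.png

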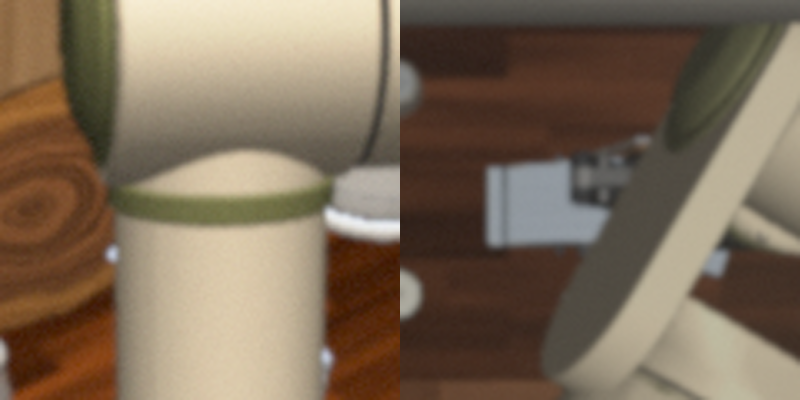

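The left end still shows in the top view at (495,205), but I can't tell from this which end sank. I'll carry the tin toward the board, where the arm stops blocking the scene camera.

```bash
python3 -m inch '0 -8 1 0 0 0;0 -16 2 0 0 0;0 -24 3.1 0 0 0;0 -30 3.9 0 0 0;0 -30 3.9 0 0 0;0 -30 3.9 0 0 0;0 -30 3.9 0 0 0;0 -24 3.1 0 0 0;0 -16 2 0 0 0;0 -8 1 0 0 0';  python3 -m inch '0 0 0 0 0 0;0 0 0 0 0 0;0 0 0 0 0 0;0 0 0 0 0 0;0 0 0 0 0 0;0 0 0 0 0 0;0 0 0 0 0 0;0 0 0 0 0 0;0 0 0 0 0 0;0 0 0 0 0 0'
python3 - <<'E'
from rig import ctrl; from h import *
a=snap(ctrl,'scene','s3');b=snap(ctrl,'top','t3');p=ctrl.sense()['eef_pos'];print(ctrl.sense()['wrist_torque'])
ims=[]
for d in(a,b):
    u,v=proj(d,[p-[0,0,80]])[0].astype(int);print(u,v);x,y=max(u-60,0),max(v-60,0);c=d['image'][y:y+120,x:x+120]
    ims.append(cv2.resize(c,(400,400),interpolation=cv2.INTER_CUBIC))
cv2.imwrite('pics/z3.png',np.hstack(ims)[...,::-1])
E
```

```text
time_s: 6.08
eef_pos: [558.5, 63.0, 307.8]
ee_rot: [-0.066, 0.998, 0.001, -0.0]
force: [0.5, 0.1, -4.8]
grip_width: 0.126
grip_force: 80.4
time_s: 6.92
eef_pos: [559.3, 59.5, 307.5]
ee_rot: [-0.065, 0.998, -0.001, 0.0]
force: [-1.3, -0.2, -4.9]
grip_width: 0.124
grip_force: 80.4
[-0.32997714  0.00694078 -0.01013677]
317 182
295 197
```

View pics/z3.png

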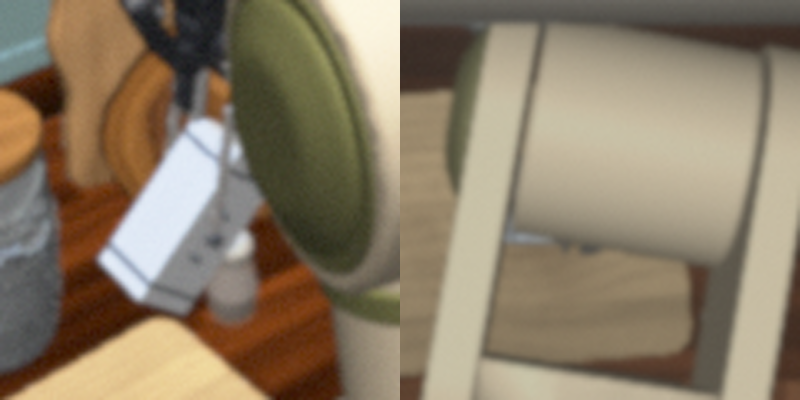

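The scene crop shows the tin hanging with its left (+y) end clearly down, at about (140,285), and its other end up at about (215,130). The wrist torque agrees, so the heavy end is +y. I'll lean the handle toward +y.

```bash
python3 -m inch '0 0 0 -0.4 0 0;0 0 0 -0.9 0 0;0 0 0 -0.9 0 0;0 0 0 -0.9 0 0;0 0 0 -0.9 0 0;0 0 0 -0.9 0 0;0 0 0 -0.9 0 0;0 0 0 -0.9 0 0;0 0 0 -0.9 0 0;0 0 0 -0.65 0 0'
python3 - <<'E'
from rig import ctrl; from h import *
s=ctrl.sense();q=s['ee_rot'];print(s['eef_pos'],s['joints'].round(2),R.from_quat(q[[1,2,3,0]]).as_matrix().round(3))
E
```

```text
time_s: 7.85
eef_pos: [559.2, 60.7, 306.9]
ee_rot: [0.359, 0.933, -0.0, -0.0]
force: [0.2, -0.6, -6.0]
grip_width: 0.123
grip_force: 80.8
[559.21053093  60.72408154 306.93264259] [ 0.2   0.49  1.22 -0.72  1.6   1.81] [[ 1.    -0.    -0.   ]
 [-0.    -0.742 -0.671]
 [-0.     0.671 -0.742]]
```

```bash
python3 -m inch '0 -6.9 -6.2 0 0 0;-1 -13.7 -12.4 0 0 0;-1 -13.7 -12.4 0 0 0;-1 -13.7 -12.4 0 0 0;-1 -13.7 -12.4 0 0 0;-1 -13.7 -12.4 0 0 0;-1 -13.7 -12.4 0 0 0;0 -13.7 -12.4 0 0 0;0 -6.8 -6.2 0 0 0;0 0 0 0 0 0';  python3 -m inch '0 0 0 0 0 0;0 0 0 0 0 0;0 0 0 0 0 0;0 0 0 0 0 0;0 0 0 0 0 0;0 0 0 0 0 0;0 0 0 0 0 0;0 0 0 0 0 0;0 0 0 0 0 0;0 0 0 0 0 0'
python3 - <<'E'
from rig import ctrl; from h import *
a=snap(ctrl,'scene','s4');b=snap(ctrl,'top','t4');p=ctrl.sense()['eef_pos']
ims=[]
for d in(a,b):
    u,v=proj(d,[p-[0,50,60]])[0].astype(int);print(u,v);x,y=max(u-60,0),max(v-60,0);c=d['image'][y:y+120,x:x+120]
    ims.append(cv2.resize(c,(400,400),interpolation=cv2.INTER_CUBIC))
cv2.imwrite('pics/z4.png',np.hstack(ims)[...,::-1])
E
```

```text
time_s: 8.68
eef_pos: [553.5, 209.3, 307.5]
ee_rot: [0.357, 0.934, 0.0, 0.0]
force: [-0.3, -0.3, -5.2]
grip_width: 0.126
grip_force: 81.0
time_s: 9.52
eef_pos: [553.5, 207.4, 307.8]
ee_rot: [0.358, 0.934, -0.001, -0.0]
force: [0.1, 0.2, -5.0]
grip_width: 0.126
grip_force: 81.1
280 194
247 199
```

View pics/z4.png

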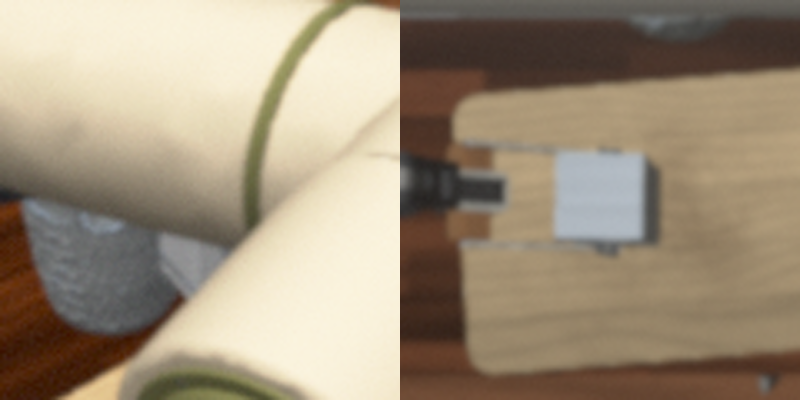

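Seen from above, the tin hangs upright: its square end face is centred near the crop's (600,195), over the board's middle. Now I'll lower it.

```bash
python3 -m inch '0 -6 6.7 0 0 0;0 -12 13.3 0 0 0;0 -12 13.3 0 0 0;0 -12 13.3 0 0 0;0 -12 13.3 0 0 0;0 -12 13.3 0 0 0;0 -12 13.3 0 0 0;0 -12 13.3 0 0 0;0 -8 8.9 0 0 0;0 -4 4.4 0 0 0'; python3 -m inch '0 0 0 0 0 0;0 0 0 0 0 0;0 0 0 0 0 0;0 0 0 0 0 0;0 0 0 0 0 0;0 0 0 0 0 0;0 0 0 0 0 0;0 0 0 0 0 0;0 -0.7 0.7 0 0 0;0 -0.7 0.7 0 0 0'
```

```text
time_s: 10.45
eef_pos: [552.9, 207.3, 153.3]
ee_rot: [0.359, 0.933, -0.0, -0.002]
force: [-0.2, 0.7, -5.3]
grip_width: 0.127
grip_force: 81.1
time_s: 11.28
eef_pos: [553.5, 207.7, 153.5]
ee_rot: [0.358, 0.934, -0.001, -0.0]
force: [0.7, 0.3, -5.6]
grip_width: 0.128
grip_force: 81.1
```

```bash
python3 -m inch '0 -0.7 0.75 0 0 0;0 -0.7 0.75 0 0 0;0 -0.7 0.75 0 0 0;0 -0.7 0.75 0 0 0;0 -0.7 0.75 0 0 0;0 -0.7 0.75 0 0 0;0 -0.7 0.75 0 0 0;0 0 0 0 0 0;0 0 0 0 0 0;0 0 0 0 0 0'
```

```text
time_s: 12.12
eef_pos: [553.5, 207.8, 146.5]
ee_rot: [0.358, 0.934, -0.001, -0.0]
force: [-0.2, 0.7, -5.3]
grip_width: 0.124
grip_force: 81.1
```

```bash
python3 -m inch '0 -0.7 0.75 0 0 0;0 -0.7 0.75 0 0 0;0 -0.7 0.75 0 0 0;0 0 0 0 0 0;0 0 0 0 0 0;0 0 0 0 0 0;0 0 0 0 0 0;0 0 0 0 0 0;0 0 0 0 0 0;0 0 0 0 0 0'
```

```text
time_s: 12.95
eef_pos: [553.7, 208.0, 144.7]
ee_rot: [0.359, 0.933, -0.001, 0.001]
force: [-1.6, 3.9, 6.3]
grip_width: 0.129
grip_force: 82.2
```

```bash
python3 -m inch '0 0.4 -0.4 0 0 0;0 0 0 0 0 0;0 0 0 0 0 0;0 0 0 0 0 0;0 0 0 0 0 0;0 0 0 0 0 0;0 0 0 0 0 0;0 0 0 0 0 0;0 0 0 0 0 0;0 0 0 0 0 0'
python3 - <<'E'
from rig import ctrl; from h import *
a=snap(ctrl,'scene','s5');b=snap(ctrl,'top','t5');p=ctrl.sense()['eef_pos']
ims=[]
for d in(a,b):
    u,v=proj(d,[p-[0,50,60]])[0].astype(int);print(u,v);x,y=max(u-60,0),max(v-60,0);c=d['image'][y:y+120,x:x+120]
    ims.append(cv2.resize(c,(400,400),interpolation=cv2.INTER_CUBIC))
cv2.imwrite('pics/z5.png',np.hstack(ims)[...,::-1])
E
```

```text
time_s: 13.78
eef_pos: [553.7, 207.9, 144.8]
ee_rot: [0.358, 0.934, -0.001, 0.0]
force: [-1.0, 4.2, 6.0]
grip_width: 0.124
grip_force: 82.3
285 246
259 203
```

View pics/z5.png

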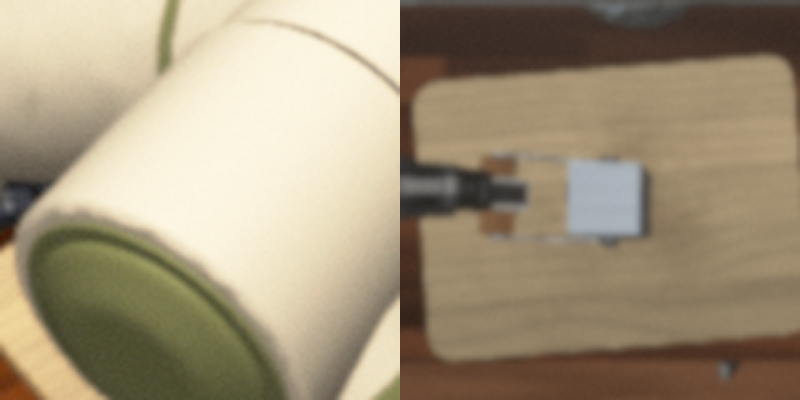

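The tin's end face is square at about (605,198) with almost no side showing, so it stands upright near the board's middle. I'll ease off the load, then open.

```bash
python3 -m inch '0 0.7 -0.7 0 0 0;0 0.3 -0.3 0 0 0;0 0 0 0 0 0;0 0 0 0 0 0;0 0 0 0 0 0;0 0 0 0 0 0;0 0 0 0 0 0;0 0 0 0 0 0;0 0 0 0 0 0;0 0 0 0 0 0' - 20
```

```text
time_s: 14.72
eef_pos: [553.5, 207.7, 145.2]
ee_rot: [0.358, 0.934, -0.001, -0.0]
force: [-0.3, 1.0, -1.2]
grip_width: 0.128
grip_force: 81.4
```

```bash
python3 -m inch '0 0 0 0 0 0;0 0 0 0 0 0;0 0 0 0 0 0;0 0 0 0 0 0;0 0 0 0 0 0;0 0 0 0 0 0;0 0 0 0 0 0;0 0 0 0 0 0;0 0 0 0 0 0;0 0 0 0 0 0' 0.4 20
python3 - <<'E'
from rig import ctrl; from h import *
b=snap(ctrl,'top','t6')
cv2.imwrite('pics/z6.png',cv2.resize(b['image'][140:260,190:350],(640,480),interpolation=cv2.INTER_CUBIC)[...,::-1])
E
```

```text
time_s: 15.55
eef_pos: [553.5, 207.7, 145.3]
ee_rot: [0.358, 0.934, -0.001, -0.0]
force: [-0.2, -0.1, 0.4]
grip_width: 0.401
grip_force: 0.0
```

View pics/z6.png

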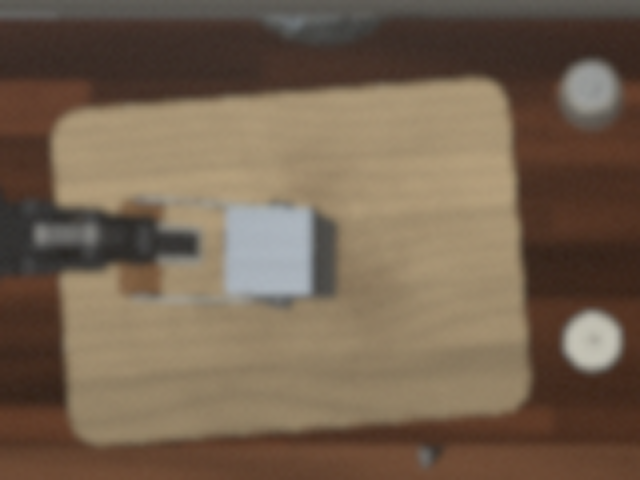

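It's released. The tin stands at about (268,250) in this crop, and the strip of side face is about what perspective gives for a vertical tin. I'll back straight out along the tool.

```bash
python3 -m inch '0 0 -3 0 0 0;0 0 -5 0 0 0;0 0 -8 0 0 0;0 0 -10 0 0 0;0 0 -12 0 0 0;0 0 -15 0 0 0;0 0 -20 0 0 0;0 0 -20 0 0 0;0 0 -20 0 0 0;0 0 -10 0 0 0'; python3 -m inch '0 0 0 0 0 0;0 0 0 0 0 0;0 0 0 0 0 0;0 0 0 0 0 0;0 0 0 0 0 0;0 0 0 0 0 0;0 0 0 0 0 0;0 0 0 0 0 0;0 0 0 0 0 0;0 0 0 0 0 0'
python3 - <<'E'
from rig import ctrl; from h import *
a=snap(ctrl,'scene','s7');b=snap(ctrl,'top','t7')
f=lambda i,x,y:cv2.resize(i[y:y+120,x:x+160],(400,300),interpolation=cv2.INTER_CUBIC)[...,::-1]
cv2.imwrite('pics/z7.png',np.hstack([f(a['image'],210,180),f(b['image'],190,140)]))
E
```

```text
time_s: 16.43
eef_pos: [553.4, 292.1, 239.4]
ee_rot: [0.357, 0.934, -0.001, 0.001]
force: [0.3, -0.4, 0.7]
grip_width: 0.4
grip_force: 0.0
time_s: 17.27
eef_pos: [553.6, 290.0, 236.7]
ee_rot: [0.358, 0.934, -0.001, -0.0]
force: [0.4, -1.3, -0.4]
grip_width: 0.4
grip_force: 0.0
```

View pics/z7.png

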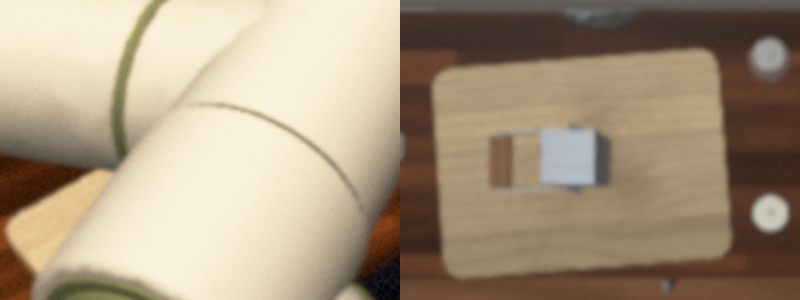

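The tin stands upright and alone on the board, its top at about (568,156), and the gripper is clear. I'll hand in.

Run:
```python
from rig import ctrl; from h import *
print(plane(ld('t7'),[[257.2,202.4]],142), ctrl.finish_job())
```

```text
the job is handed in; nothing more can be done
[[552.30809216 154.41908476 142.        ]] None
```

The tin stands upright and released on its heavy end (the end that pointed toward +y), about 7 mm from the board's centre; I never touched the salt shaker, and the job is handed in, though `finish_job()` gave no verdict.

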